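# Push the whetstone into the corner of the bench stop

### The job

Push the whetstone along the bench with your fingers until one long side lies flat against the wooden batten and its end touches the metal stop block, so that it is ready for flattening. Only push it, never lift or tip it, and leave the other things on the bench where they are.

Things in the scene. Friction and masses are not known exactly. Their poses are not given: they have to be found in the camera images.
- whetstone: loose brown oblong whetstone lying flat on the bench in front of (on the robot's side of) the batten; 64 mm (its x) by 200 mm (its y) by 24 mm high, a plain block, 0.45 to 0.95 kg (a push of 2 to 7 N slides it). Origin: centre of its underside, z up. Not to be confused with the green stone farther back, which is fixed.
- batten: low straight pale wooden strip fixed to the bench, 26 mm (its x) by 300 mm (its y, its length) by 18 mm high. Origin: centre of its underside; its +x points away from the robot (turned by up to about 15 degrees), its +y to the left. The stone goes against its near face, the plane x = -13 mm in its frame.
- stop: aluminium stop block, black clamp screw on top (41 mm high), fixed on the batten towards its left end, axes as the batten's. 30 mm wide along y, 28 mm high; reaches 50 mm nearer than the batten's near face (to x = -63 mm). Origin: on the batten's centre line at bench level, mid-width. The stone's left end goes against its right face, y = -15 mm; the finished stone's centre is at x = -45, y = -115 mm.
- handle_blank: bystander, to be left alone: octagonal wooden handle blank, 25 x 132 x 25 mm, lying. Origin: centre of its underside.
- nagura_b: bystander, to be left alone: small dark grey dressing stone, 24 x 46 x 20 mm. Origin: centre of its underside.
- ferrule_0: bystander, to be left alone: short dark tube (ferrule), 26 mm across, 22 mm high, upright. Origin: centre of its underside.
- enamel_cup: bystander, to be left alone: white enamel cup with a handle, 76 mm across (98 with handle), 76 mm high, upright. Origin: centre of its underside.
- tin_polish: bystander, to be left alone: low round tin, 65 mm across, 38 mm high, upright. Origin: centre of its underside.
- angle_clip_b: bystander, to be left alone: black angle clip, 12 x 64 x 12 mm, lying. Origin: centre of its underside.

How it is judged:
By the outcome, as a careful person would: the job done as asked, in the order asked, and still so for the second after the job is handed in, with the robot touching nothing.
It also fails if it takes over 42 s, if anything falls off the work surface, if the arm or the gripper's body presses on something with over 40 N, if the wrist force passes 120 N, or if a joint passes its speed limit or range.

### The arm

A 6-joint arm with a two-finger parallel gripper is mounted at the origin on a cart in front of the work surface, level with it; the furniture and walls round the work are solid. World frame = base frame: x ahead of the robot, y to its left, z up, the work surface at z = 0. Lengths are in m, angles in rad, forces in N, time in s.
With the tool pointing down it reaches from about 0.4 to 0.825 m from the base axis. Payload 7 kg.
Tool frame: the origin (TCP) lies midway between the tips of the shut fingers; the grasp point (between the pads) lies 19 mm behind it; z points along the fingers, x is the direction in which the jaws open and shut, and the axes are right-handed (so a half turn about z gives the same grasp; the last joint's range is limited). The gripper opens to 88 mm and grips with 3 to 60 N. Pads are 19 mm wide; open, the fingers measure 130 mm over their backs; the gripper's body (78 mm by 193 mm) begins 47 mm behind the grasp point.
Start: joints at [1.528, 0.359, 0.012, 0, -1.224, -0.288], TCP at [0.219, 0.638, 0.227] pointing down, gripper open.
Joint ranges: [-3.07, 3.07], [-1.43, 2.12], [-1.02, 1.25], [-3.03, 1.67], [-3.05, -0], [-3.03, 3.03]. Speed limits (rad/s): [2.39, 2.39, 3.01, 3.14, 3.14, 3.14].

### API

Orientations are given as [roll, pitch, yaw] about the fixed x, y, z axes, in that order (R = Rz(yaw) Ry(pitch) Rx(roll)).
In Python, from station import arm, grab_frame, camera_params gives the robot as it stands.
- The arm moves only by the shell command python3 -m handwheel 'ROWS' [FORCE]. ROWS is JSON, a list that holds one entry, the list of rows, each a list of 5 numbers: the finger opening in m, from 0 to 0.0876, then the shift along the tool's x, y, z in m, then the turn about the tool's z in degrees. A call has 1 to 20 rows; each row is the pose to reach, as a shift and turn from the pose measured when the call began, along the tool's axes at that moment; what a row does not reach only later rows make up. A row lasts 1/12 s, in which the tool goes at most 41.7 mm and 7.16 degrees, less where a joint would pass 70% of its speed; a pose out of reach is approached as far as the arm can. A call with a gripper value outside its range is refused whole. The fingers move at their own pace and stop on an object; FORCE is the grip in N (left out, the last holds). Time passes only in rows, so rows that repeat a pose let the fingers close. It gives the time, the measured TCP pose, the force and the opening at its end, in the units of the state.
- arm.get_state(): the state, without advancing time (a new reading comes with each control period).
- grab_frame(name): name is "side" or "top"; returns the picture (420x560x3 uint8, blue, green, red); there is no depth.
- camera_params(name): a dict with "intrinsics" (3x3 intrinsics, pixels), "R" (3x3) and "t" (3): a world point X has camera coordinates R X + t. Camera axes: x right, y down, z forward; pixel columns grow to the right and rows downward; lengths in m; the calibration is good to about 2 mm. A picture is of the moment at which its call begins. camera_params takes no time and is no camera call.
- arm.job_done(): hands the job in, once; it reports no verdict.
The state is a dict: "t": time; "q": joint angles; "qd": joint speeds; "joint_efforts": joint torques, N m; "eef_pos": TCP position; "ee_rot": TCP orientation; "force": force on the tool from outside, world axes, zero at the start; "moment": the same for the moment, N m; "width": finger opening in m.
Only numpy, scipy, OpenCV 4.12 (cv2) and the standard library are available. Lean on these libraries where they do the work, as an engineer would, in place of code of your own. Each camera call takes 0.05 s, during which the arm holds its last target.

## Working session

There is one attempt and no reset: what is moved stays moved. The work goes in short steps, Python scripts to look and compute and a shell command to move; the robot and the scene stay as the last step left them, time stands still between calls to the robot, and variables do not carry over. Pictures are saved under pics/ and viewed, and the job is handed in when it is done.

```bash
mkdir -p pics
python3 - <<'E'
from station import arm, grab_frame, camera_params
import cv2
s=arm.get_state()
print(s)
for n in("top","side"):
    cv2.imwrite(f"pics/{n}0.png",grab_frame(n)); print(n,camera_params(n))
E
```

```text
{'t': 0.0, 'q': array([ 1.52813035e+00,  3.59341702e-01,  1.10594243e-02, -3.53968384e-04,
       -1.22409516e+00, -2.88057423e-01]), 'qd': array([ 1.73848804e-03, -3.03094083e-04, -4.68031941e-05,  1.87957846e-05,
       -5.85707714e-04, -6.54564017e-04]), 'joint_efforts': array([ 9.17509860e-04, -5.82721531e+01,  2.93050039e+01,  6.99746042e+00,
        6.99714728e-03, -1.45507329e-04]), 'eef_pos': array([0.21908352, 0.63793819, 0.22565146]), 'ee_rot': array([-3.14146248e+00, -1.61050650e-03, -1.90164038e+00]), 'force': array([ 0.10700227, -0.72717186,  0.51288552]), 'moment': array([ 0.02786768, -0.02608149, -0.0384154 ]), 'width': 0.08768036796189742}
top {'intrinsics': array([[430.91849775,   0.        , 284.87090752],
       [  0.        , 430.91849775, 213.2245294 ],
       [  0.        ,   0.        ,   1.        ]]), 'R': array([[ 0.00252382, -0.99994999,  0.00967678],
       [-0.98344296, -0.00423537, -0.18116842],
       [ 0.18120035, -0.00905932, -0.98340448]]), 't': array([-0.11618998,  0.55338635,  1.14191817])}
side {'intrinsics': array([[429.13881067,   0.        , 282.33584447],
       [  0.        , 429.13881067, 210.88667693],
       [  0.        ,   0.        ,   1.        ]]), 'R': array([[-0.84083681, -0.54125545, -0.00599974],
       [-0.34256063,  0.54068242, -0.76831942],
       [ 0.41910103, -0.64397598, -0.64003849]]), 't': array([0.42646912, 0.28622698, 0.73425017])}
```

View pics/top0.png

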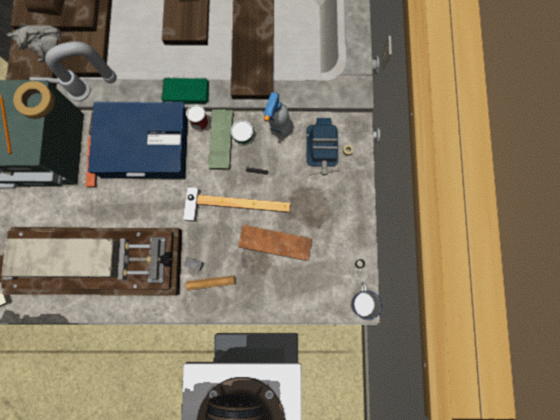

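View pics/side0.png

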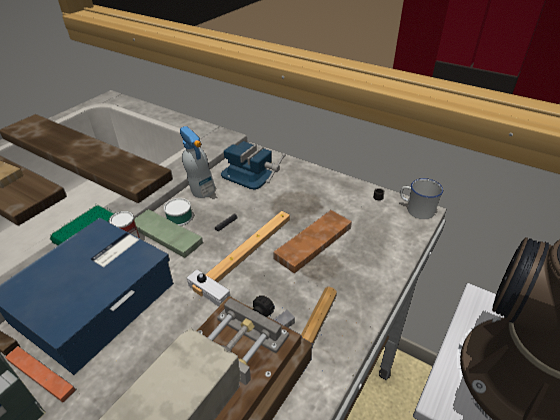

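The top view shows the brown stone around (276,242). The batten runs from (197,198) to (290,208) and the stop is at (191,204). The grey nagura (193,264) and the handle blank (211,283) lie near the robot, to the left of the stone.

```bash
cat > h.py <<'E'
from station import arm, grab_frame, camera_params
import cv2, numpy as np
def ray(n,px,z):
    c=camera_params(n);K,R,t=np.array(c["intrinsics"]),np.array(c["R"]),np.array(c["t"])
    C=-R.T@t; d=R.T@np.linalg.inv(K)@np.array([px[0],px[1],1.]); return C+d*(z-C[2])/d[2]
def proj(n,X):
    c=camera_params(n); p=c["intrinsics"]@(np.array(c["R"])@np.array(X)+c["t"]); return p[:2]/p[2]
def plane(n,pts,z): return np.array([ray(n,p,z)[:2] for p in pts])
def mask(im,lo,hi,roi):
    h=cv2.cvtColor(im,cv2.COLOR_BGR2HSV); m=cv2.inRange(h,np.array(lo),np.array(hi))
    r=np.zeros_like(m); x0,y0,x1,y1=roi; r[y0:y1,x0:x1]=255; m&=r
    m=cv2.morphologyEx(m,cv2.MORPH_CLOSE,np.ones((5,5)))
    cs=cv2.findContours(m,cv2.RETR_EXTERNAL,cv2.CHAIN_APPROX_NONE)[0]
    return max(cs,key=cv2.contourArea)[:,0,:].astype(float)
def rect(P):
    (c,s,a)=cv2.minAreaRect((P*1000).astype(np.float32))
    b=cv2.boxPoints((c,s,a)); return c,s,a,b
E
python3 - <<'E'
from h import *
for n in("top","side"):
    im=cv2.imread(f"pics/{n}0.png"); hv=cv2.cvtColor(im,cv2.COLOR_BGR2HSV)
    pts={"top":[(276,242),(290,246),(250,204),(230,201),(300,160),(190,203),(276,280)],"side":[(315,238),(250,244),(320,310),(340,240)]}[n]
    print(n,[(p,hv[p[1],p[0]].tolist()) for p in pts])
im=cv2.imread("pics/top0.png")
cv2.imwrite("pics/topz.png",cv2.resize(im[175:325,175:375],None,fx=4,fy=4,interpolation=cv2.INTER_NEAREST))
im=cv2.imread("pics/side0.png")
cv2.imwrite("pics/sidez.png",cv2.resize(im[190:340,180:380],None,fx=4,fy=4,interpolation=cv2.INTER_NEAREST))
E
```

```text
top [((276, 242), [12, 130, 151]), ((290, 246), [11, 140, 166]), ((250, 204), [20, 120, 231]), ((230, 201), [19, 127, 227]), ((300, 160), [12, 27, 158]), ((190, 203), [105, 2, 231]), ((276, 280), [16, 35, 138])]
side [((315, 238), [13, 149, 151]), ((250, 244), [16, 126, 228]), ((320, 310), [17, 137, 181]), ((340, 240), [18, 23, 168])]
```

View pics/topz.png

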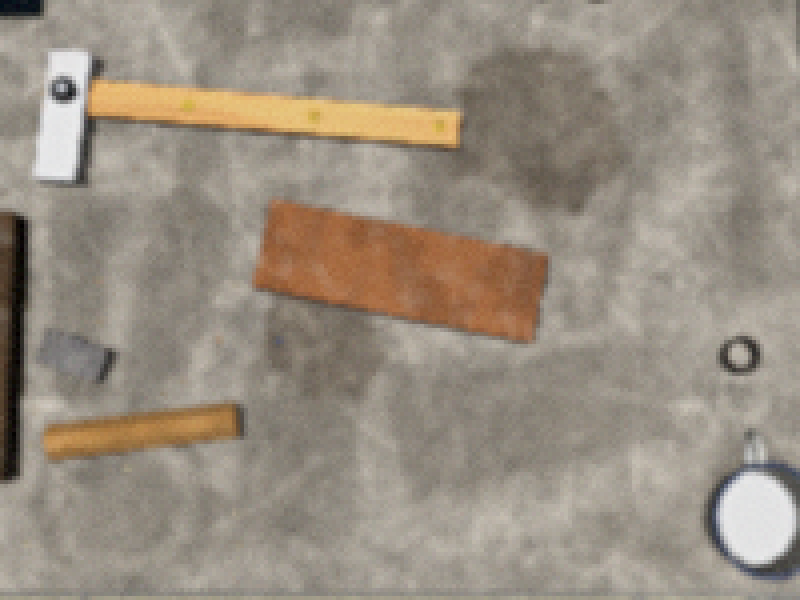

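View pics/sidez.png

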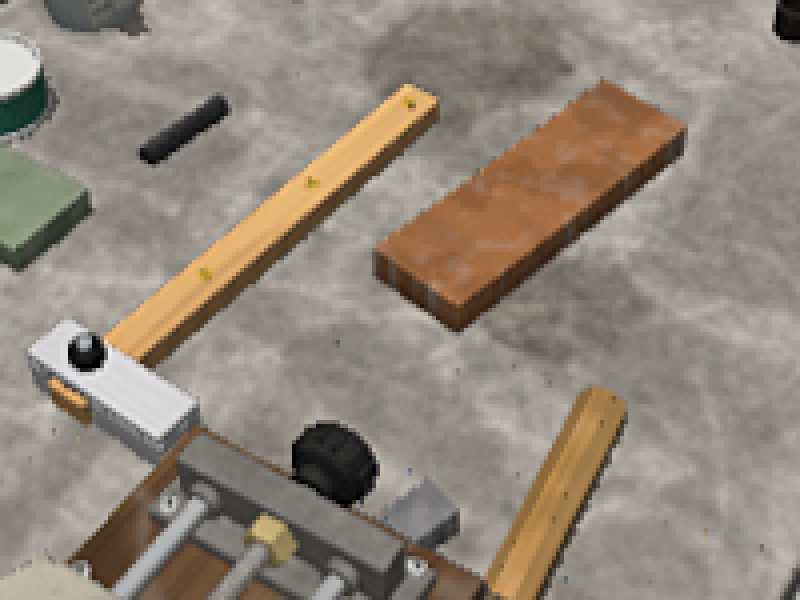

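The zoomed views show the stone's top face in top pixels between (243,225), (312,238), (308,261) and (238,247). The batten's near edge runs from about (197,204) to (290,212). The path between stone and batten is clear.

Run:
```python
from h import *
im=cv2.imread("pics/top0.png")
def rep(name,P):
    c,s,a,b=rect(P); e=[b[1]-b[0],b[2]-b[1]]; l=max(e,key=np.linalg.norm); l=l*np.sign(l[1])
    print(name,"c",np.round(c,1),"size",np.round(s,1),"yaw",round(float(np.degrees(np.arctan2(-l[0],l[1]))),2)); print(np.round(b).tolist())
C=camera_params("top"); print("cam",-np.array(C["R"]).T@C["t"])
rep("stone",plane("top",mask(im,(5,90,60),(16,255,210),(230,215,325,270)),.024))
rep("batten",plane("top",mask(im,(15,90,175),(26,255,255),(196,190,300,215)),.018))
rep("stop",plane("top",mask(im,(0,0,200),(180,30,255),(180,183,200,225)),.028))
rep("blank",plane("top",mask(im,(14,100,60),(26,255,255),(182,270,240,295)),.025))
# stone/batten edges, side view
im=cv2.imread("pics/side0.png")
rep("stoneS",plane("side",mask(im,(5,90,125),(16,255,230),(270,205,360,275)),.024))
rep("battenS",plane("side",mask(im,(13,90,190),(26,255,255),(205,208,292,285)),.018))
for p in [(193,264),(360,264),(365,304),(211,283)]: print(p,ray("top",p,.02))
```

```text
cam [ 0.33760119 -0.10349537  1.22434791]
stone c [476.2 -86.5] size [199.2  64.5] yaw -11.18
[[425.0, -178.0], [489.0, -190.0], [527.0, 5.0], [464.0, 18.0]]
batten c [590.1   5.3] size [264.3  25.8] yaw -4.79
[[566.0, -125.0], [592.0, -128.0], [614.0, 136.0], [588.0, 138.0]]
stop c [585.7 154.7] size [28.3 90.8] yaw 85.56
[[539.0, 144.0], [630.0, 137.0], [632.0, 165.0], [541.0, 172.0]]
blank c [364.9  90.3] size [ 23.3 132.8] yaw 7.22
[[345.0, 155.0], [362.0, 23.0], [385.0, 26.0], [368.0, 158.0]]
stoneS c [478.3 -87.1] size [199.8  63.6] yaw -11.25
[[428.0, -179.0], [490.0, -191.0], [529.0, 5.0], [467.0, 17.0]]
battenS c [592.3   1.3] size [259.7  24.7] yaw -4.81
[[569.0, -127.0], [594.0, -129.0], [615.0, 130.0], [591.0, 132.0]]
(193, 264) [0.41509365 0.14008465 0.02      ]
(360, 264) [ 0.41655774 -0.32429356  0.02      ]
(365, 304) [ 0.3074877  -0.33484362  0.02      ]
(211, 283) [0.36315799 0.08845133 0.02      ]
```

Both views agree: the stone's centre is at (477,-87), yaw -11.2°, and its size comes out right. The batten's yaw is -4.8° and its near face passes through (567.5,-126). The stop's face is 267 mm along from there. The stone must therefore move about +61 mm towards the batten, +136 mm along it, and turn +6.4°.

```bash
cat >> h.py <<'E'
from scipy.spatial.transform import Rotation as Rn
P0=np.array([.5675,-.126]); A=np.radians(-4.8); EX=np.array([np.cos(A),np.sin(A)]); EY=np.array([-np.sin(A),np.cos(A)])
def b2w(x,y): return P0+x/1000*EX+y/1000*EY
def w2b(p): d=np.array(p)[:2]-P0; return 1000*np.array([d@EX,d@EY])
def shift(*targets):
    s=arm.get_state(); R=Rn.from_euler("xyz",s["ee_rot"]).as_matrix(); yaw=np.degrees(s["ee_rot"][2])
    print("t",round(s["t"],2),"tcp",np.round(s["eef_pos"],4),"b",np.round(w2b(s["eef_pos"]),1),"yaw",round(yaw,1),"F",np.round(s["force"],1),"w",round(s["width"],4),"q6",round(s["q"][5],2))
    for (p,z,yw) in targets:
        d=R.T@(np.array([p[0],p[1],z])-s["eef_pos"]); t=-(yw-yaw); print("shift",np.round(d,4),"turn",round(t,1))
E
python3 -c "
from h import *
shift((np.array([.45,.30]),.22,-100),(b2w(-165,31),.15,-94.8),(b2w(-165,31),.06,-94.8))"
```

```text
t 0.1 tcp [0.2191 0.638  0.2257] b [-411.1  732.2] yaw -109.0 F [-0.3 -0.5 -0.3] w 0.0873 q6 -0.29
shift [ 0.2446 -0.3282  0.0061] turn -9.0
shift [ 0.6196 -0.4101  0.0767] turn -14.2
shift [ 0.6194 -0.4101  0.1667] turn -14.2
```

```bash
python3 -m handwheel '[[[0.0876,0.024,-0.032,0,-1],[0.0876,0.049,-0.065,0,-2],[0.0876,0.073,-0.098,0,-3],[0.0876,0.098,-0.131,0,-4],[0.0876,0.122,-0.164,0,-5],[0.0876,0.147,-0.197,0,-6],[0.0876,0.171,-0.230,0,-7],[0.0876,0.196,-0.262,0,-8],[0.0876,0.220,-0.295,0,-9],[0.0876,0.245,-0.328,0,-9],[0.0876,0.283,-0.336,0,-10],[0.0876,0.320,-0.344,0.01,-11],[0.0876,0.358,-0.352,0.02,-12],[0.0876,0.395,-0.360,0.03,-13],[0.0876,0.433,-0.369,0.04,-14],[0.0876,0.470,-0.377,0.05,-14.2],[0.0876,0.508,-0.385,0.06,-14.2],[0.0876,0.545,-0.394,0.07,-14.2],[0.0876,0.583,-0.402,0.077,-14.2],[0.0876,0.619,-0.410,0.077,-14.2]]]' ; python3 -c "
from h import *
shift((b2w(-165,31),.06,-94.8),(b2w(-165,31),.008,-94.8))"
```

```text
t: 1.77
eef_pos: [0.4038, -0.0827, 0.1484]
ee_rot: [3.139, -0.002, -1.654]
force: [1.2, 0.2, -0.1]
width: 0.0876
t 1.77 tcp [ 0.4038 -0.0827  0.1484] b [-166.7   29.5] yaw -94.8 F [ 1.2  0.2 -0.1] w 0.0876 q6 1.2
shift [-0.0017 -0.0019  0.0884] turn 0.0
shift [-0.0017 -0.002   0.1404] turn 0.0
```

```bash
python3 -m handwheel '[[[0.0876,-0.001,0,0.04,0],[0.0876,-0.001,0,0.08,0],[0.0876,-0.001,0,0.11,0],[0.0876,-0.001,0,0.13,0],[0.0876,-0.001,0,0.139,0],[0.0876,-0.001,0,0.139,0],[0.0876,-0.001,0,0.139,0]]]'
python3 - <<'E'
from h import *
shift((b2w(-77,31),.008,-94.8),(b2w(-73,31),.008,-94.8))
cv2.imwrite("pics/t1.png",cv2.resize(grab_frame("top")[175:325,175:375],None,fx=4,fy=4))
E
```

```text
t: 2.35
eef_pos: [0.4032, -0.082, 0.0091]
ee_rot: [3.138, -0.002, -1.654]
force: [0.6, -0.3, 0.3]
width: 0.0876
t 2.35 tcp [ 0.4032 -0.082   0.0091] b [-167.4   30.1] yaw -94.8 F [ 0.6 -0.3  0.3] w 0.0876 q6 1.2
shift [-0.0008 -0.0904  0.0007] turn 0.0
shift [-0.0008 -0.0944  0.0007] turn 0.0
```

View pics/t1.png

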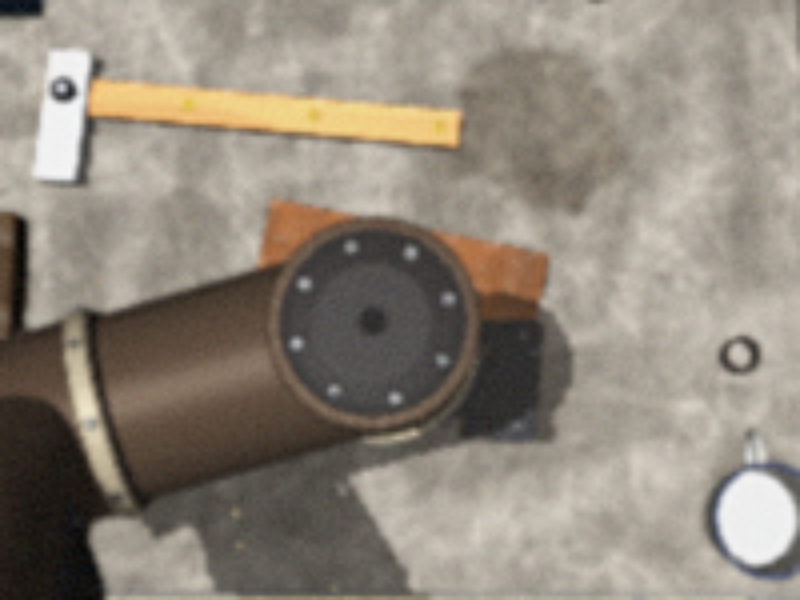

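The gripper is down behind the stone, which has not moved. Next I push towards the batten and stop about 6 mm short of it.

```bash
python3 -m handwheel '[[[0.0876,0,-0.010,0,0],[0.0876,0,-0.016,0,0],[0.0876,0,-0.020,0,0],[0.0876,0,-0.024,0,0],[0.0876,0,-0.028,0,0],[0.0876,0,-0.032,0,0],[0.0876,0,-0.036,0,0],[0.0876,0,-0.040,0,0],[0.0876,0,-0.044,0,0],[0.0876,0,-0.048,0,0],[0.0876,0,-0.052,0,0],[0.0876,0,-0.056,0,0],[0.0876,0,-0.060,0,0],[0.0876,0,-0.064,0,0],[0.0876,0,-0.068,0,0],[0.0876,0,-0.072,0,0],[0.0876,0,-0.076,0,0],[0.0876,0,-0.080,0,0],[0.0876,0,-0.084,0,0],[0.0876,0,-0.086,0,0]]]'
python3 - <<'E'
from h import *
shift((b2w(-73,31),.008,-94.8))
for n in("top","side"): cv2.imwrite(f"pics/{n}2.png",grab_frame(n))
a=cv2.imread("pics/top2.png")[175:325,175:375];b=cv2.imread("pics/side2.png")[190:340,180:380]
cv2.imwrite("pics/c2.png",cv2.resize(np.hstack([a,b]),None,fx=2,fy=2))
E
```

```text
t: 4.07
eef_pos: [0.4865, -0.0896, 0.009]
ee_rot: [3.134, -0.003, -1.655]
force: [-7.1, 0.5, 4.3]
width: 0.0876
t 4.07 tcp [ 0.4865 -0.0896  0.009 ] b [-83.7  29.5] yaw -94.8 F [-7.1  0.5  4.3] w 0.0876 q6 1.27
shift [-0.0015 -0.0107  0.0009] turn 0.0
```

View pics/c2.png

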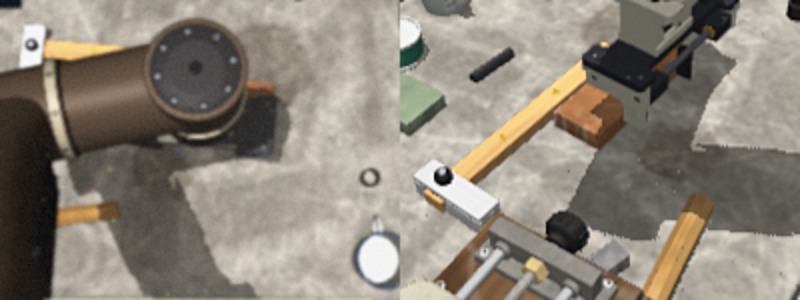

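```bash
python3 -m handwheel '[[[0.0876,0,0.015,0,0],[0.0876,0,0.025,-0.02,0],[0.0876,0,0.025,-0.06,0],[0.0876,0,0.025,-0.10,0],[0.08,0.04,0.025,-0.12,0],[0.06,0.08,0.015,-0.12,0],[0.04,0.12,0,-0.12,0],[0.0,0.14,-0.02,-0.12,0],[0.0,0.155,-0.035,-0.12,0]]]'
python3 - <<'E'
from h import *
print(arm.get_state()["q"].round(2))
for n in("top","side"): cv2.imwrite(f"pics/{n}3.png",grab_frame(n))
a=cv2.imread("pics/top3.png")[175:325,175:375];b=cv2.imread("pics/side3.png")[190:340,180:380]
cv2.imwrite("pics/c3.png",cv2.resize(np.hstack([a,b]),None,fx=2,fy=2))
shift((b2w(-40,-110),.1,-4.8),(b2w(-40,-110),.1,-184.8))
E
```

```text
t: 4.92
eef_pos: [0.511, -0.2496, 0.1297]
ee_rot: [3.136, -0.003, -1.656]
force: [0.9, 0.3, 1.2]
width: 0.0599
[-0.11  0.27 -0.36  0.   -0.95  1.59]
t 5.02 tcp [ 0.5117 -0.2494  0.1288] b [ -45.3 -127.6] yaw -94.9 F [-0.5 -0.6 -0.3] w 0.052 q6 1.59
shift [-0.0177 -0.0055  0.0287] turn -90.1
shift [-0.0177 -0.0055  0.0287] turn 89.9
```

View pics/c3.png

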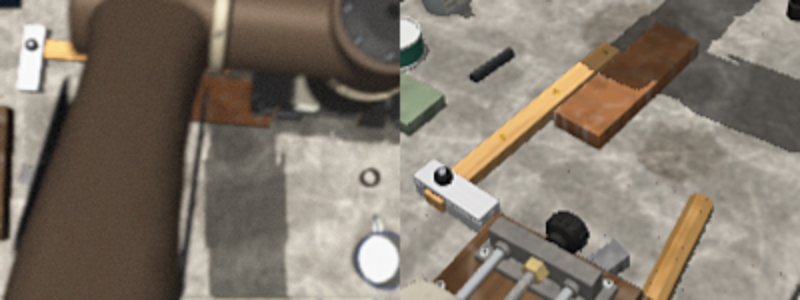

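The stone lies parallel to the batten, roughly 10 mm short of it or less. In the side view its top corners are near (258,250), (280,258), (329,211) and (307,201).

Run:
```python
from h import *
im=cv2.imread("pics/side3.png")
P=[(258,250),(280,258.5),(329,211),(307.5,201)]
W=plane("side",P,.024); print([w2b(w).round(1).tolist() for w in W])
c=mask(im,(4,80,20),(16,255,255),(255,198,331,264)); a=cv2.approxPolyDP(c.astype(np.int32).reshape(-1,1,2),3,True)[:,0]
print([(p.tolist(),w2b(ray("side",p,.024)).round(1).tolist()) for p in a])
z=im[190:275,240:345]; cv2.imwrite("pics/s3z.png",cv2.resize(z,None,fx=7,fy=7,interpolation=cv2.INTER_NEAREST))
```

```text
[[-20.4, 142.5], [-74.6, 133.6], [-71.8, -64.2], [-7.8, -64.7]]
[([328, 210], [-67.8, -65.9]), ([308, 201], [-8.8, -65.4]), ([293, 214], [-8.8, -2.3]), ([281, 211], [21.2, 6.3]), ([270, 220], [21.6, 48.4]), ([274, 228], [-3.6, 64.9]), ([255, 243], [-0.8, 129.7]), ([255, 249], [-13.1, 144.1]), ([280, 263], [-82.7, 144.0]), ([328, 217], [-82.1, -43.9])]
```

View pics/s3z.png

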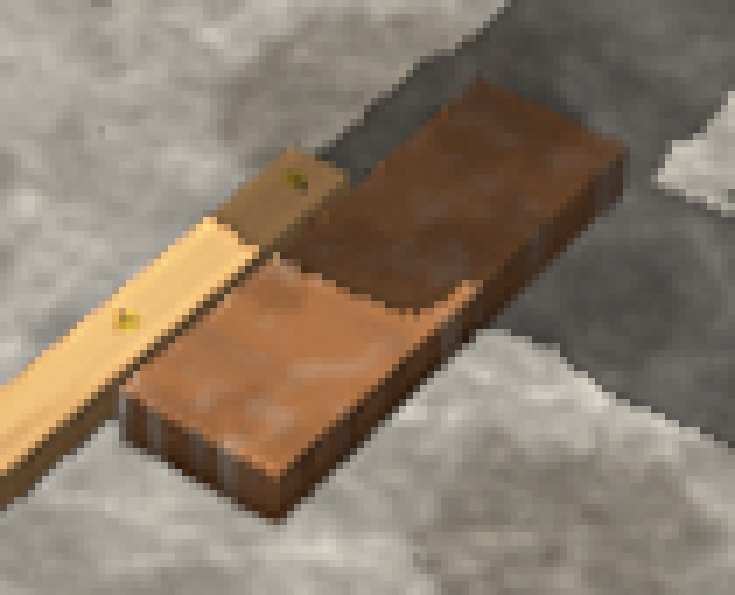

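```bash
python3 -m handwheel '[[[0.0,-0.005,0,0,7],[0.0,-0.005,0,0,14],[0.0,-0.005,0,0,21],[0.0,-0.005,0,0,28],[0.0,-0.005,0,0,35],[0.0,-0.005,0,0,42],[0.0,-0.005,0,0,49],[0.0,-0.005,0,0,56],[0.0,-0.005,0,0,63],[0.0,-0.005,0,0,70],[0.0,-0.005,0,0,77],[0.0,-0.005,0,0,84],[0.0,-0.005,0,0,90],[0.0,-0.005,0,0,90],[0.0,-0.005,0,0,90]]]'; python3 -c "
from h import *
shift((b2w(-40,-105),.05,-184.8),(b2w(-40,-105),.009,-184.8))"
```

```text
t: 6.27
eef_pos: [0.512, -0.2441, 0.1289]
ee_rot: [-3.138, -0.006, 3.059]
force: [-0.4, -0.6, -0.7]
width: 0.0009
t 6.27 tcp [ 0.512  -0.2441  0.1289] b [ -45.4 -122.3] yaw 175.3 F [-0.4 -0.6 -0.7] w 0.0009 q6 0.01
shift [-0.006   0.0176  0.0788] turn 360.1
shift [-0.0062  0.0177  0.1198] turn 360.1
```

The stone is parallel with a gap of about 8 mm, and its right end is at y'≈-65. I lower the closed fingers behind that end.

```bash
python3 -m handwheel '[[[0.0,-0.005,0,0.04,0],[0.0,-0.005,0,0.08,0],[0.0,-0.005,0,0.11,0],[0.0,-0.005,0,0.12,0],[0.0,-0.005,0.01,0.12,0],[0.0,-0.005,0.02,0.12,0],[0.0,-0.005,0.03,0.12,0],[0.0,-0.005,0.036,0.12,0],[0.0,-0.005,0.042,0.12,0],[0.0,-0.005,0.048,0.12,0],[0.0,-0.005,0.054,0.12,0],[0.0,-0.005,0.060,0.12,0],[0.0,-0.005,0.066,0.12,0],[0.0,-0.005,0.072,0.12,0],[0.0,-0.005,0.078,0.12,0],[0.0,-0.005,0.084,0.12,0],[0.0,-0.005,0.090,0.12,0],[0.0,-0.005,0.096,0.12,0],[0.0,-0.005,0.100,0.12,0],[0.0,-0.005,0.100,0.12,0]]]'
python3 - <<'E'
from h import *
for n in("top","side"): cv2.imwrite(f"pics/{n}4.png",grab_frame(n))
a=cv2.imread("pics/top4.png")[175:325,175:375];b=cv2.imread("pics/side4.png")[190:340,180:380]
cv2.imwrite("pics/c4.png",cv2.resize(np.hstack([a,b]),None,fx=2,fy=2))
shift((b2w(-40,57),.009,175.2))
E
```

```text
t: 7.93
eef_pos: [0.5254, -0.1451, 0.01]
ee_rot: [-3.138, -0.004, 3.06]
force: [0.6, -3.8, 2.4]
width: 0.0005
t 8.03 tcp [ 0.5252 -0.1451  0.0094] b [-40.5 -22.6] yaw 175.3 F [ 1.  -2.3  1.5] w 0.0006 q6 -0.18
shift [-0.0007  0.0796  0.0002] turn 0.1
```

View pics/c4.png

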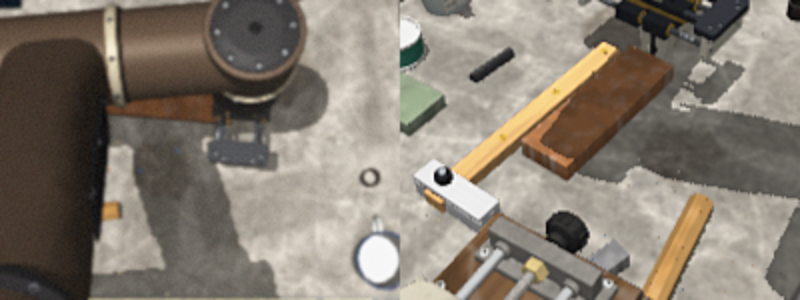

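The stone slides straight along the batten. I push on until just short of the stop.

```bash
python3 -m handwheel '[[[0.0,0,0.005,0,0],[0.0,0,0.010,0,0],[0.0,0,0.015,0,0],[0.0,0,0.020,0,0],[0.0,0,0.025,0,0],[0.0,0,0.030,0,0],[0.0,0,0.035,0,0],[0.0,0,0.040,0,0],[0.0,0,0.045,0,0],[0.0,0,0.050,0,0],[0.0,0,0.055,0,0],[0.0,0,0.059,0,0],[0.0,0,0.063,0,0],[0.0,0,0.066,0,0],[0.0,0,0.068,0,0],[0.0,0,0.070,0,0],[0.0,0,0.072,0,0],[0.0,0,0.072,0,0]]]'
python3 - <<'E'
from h import *
for n in("top","side"): cv2.imwrite(f"pics/{n}5.png",grab_frame(n))
b=cv2.imread("pics/side5.png")[190:300,195:340]
cv2.imwrite("pics/c5.png",cv2.resize(b,None,fx=5,fy=5))
shift((b2w(-40,57),.009,175.2))
E
```

```text
t: 9.53
eef_pos: [0.5307, -0.0736, 0.0095]
ee_rot: [-3.138, -0.005, 3.06]
force: [-0.2, -6.1, 5.3]
width: 0.0002
t 9.63 tcp [ 0.5307 -0.0736  0.0095] b [-41.   49.1] yaw 175.3 F [-0.8 -5.9  5.7] w 0.0003 q6 -0.31
shift [-0.0011  0.0079  0.0004] turn 0.1
```

View pics/c5.png

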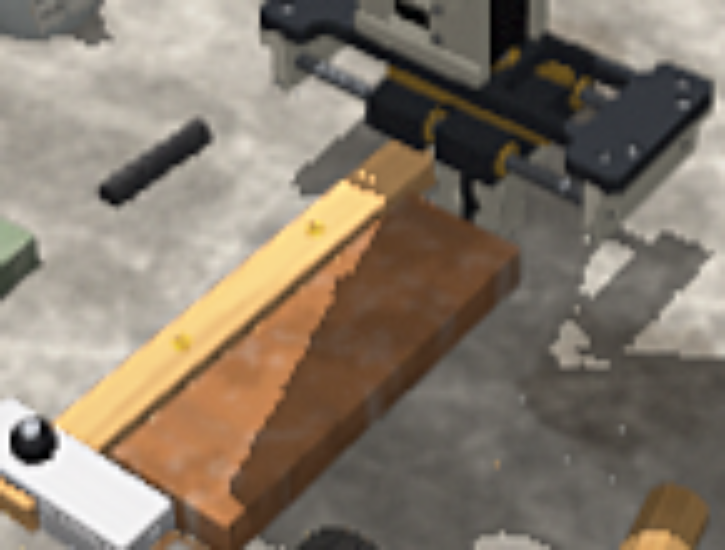

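The stone's left end is close to the stop. I creep forward in 1 mm steps and watch the force.

```bash
python3 -m handwheel '[[[0.0,0,0.001,0,0],[0.0,0,0.002,0,0],[0.0,0,0.003,0,0],[0.0,0,0.004,0,0],[0.0,0,0.005,0,0]]]'; python3 -m handwheel '[[[0.0,0,0.001,0,0],[0.0,0,0.002,0,0],[0.0,0,0.003,0,0]]]';python3 -m handwheel '[[[0.0,0,0.001,0,0],[0.0,0,0.002,0,0]]]'
```

```text
t: 10.05
eef_pos: [0.5306, -0.0691, 0.0095]
ee_rot: [-3.137, -0.006, 3.06]
force: [0.2, -11.9, 2.9]
width: 0.0007
t: 10.3
eef_pos: [0.5296, -0.0687, 0.0095]
ee_rot: [-3.134, -0.009, 3.06]
force: [2.7, -28.5, 1.8]
width: -0.0002
t: 10.47
eef_pos: [0.5291, -0.0688, 0.0096]
ee_rot: [-3.131, -0.01, 3.06]
force: [2.5, -24.3, 1.4]
width: 0.0004
```

The stone touches the stop (-28 N). Now I back off, rise, turn back and open to push on the long side.

```bash
python3 -m handwheel '[[[0.0,0,-0.01,0,0],[0.0,0,-0.02,-0.01,0],[0.0,0,-0.02,-0.05,0],[0.0,0,-0.02,-0.09,0],[0.01,0,-0.02,-0.11,-7],[0.03,0,-0.02,-0.11,-14],[0.05,0,-0.02,-0.11,-21],[0.0876,0,-0.02,-0.11,-28],[0.0876,0,-0.02,-0.11,-35],[0.0876,0,-0.02,-0.11,-42],[0.0876,0,-0.02,-0.11,-49],[0.0876,0,-0.02,-0.11,-56],[0.0876,0,-0.02,-0.11,-63],[0.0876,0,-0.02,-0.11,-70],[0.0876,0,-0.02,-0.11,-77],[0.0876,0,-0.02,-0.11,-84],[0.0876,0,-0.02,-0.11,-90],[0.0876,0,-0.02,-0.11,-90]]]'; python3 -c "
from h import *
shift((b2w(-105,160),.12,-94.8),(b2w(-105,160),.009,-94.8))"
```

```text
t: 11.97
eef_pos: [0.5286, -0.0875, 0.1205]
ee_rot: [3.132, -0.01, -1.648]
force: [-0.6, -0.9, 0.2]
width: 0.0858
t 11.97 tcp [ 0.5286 -0.0875  0.1205] b [-42.   35.1] yaw -94.4 F [-0.6 -0.9  0.2] w 0.0858 q6 1.28
shift [-0.1253  0.0622 -0.0002] turn 0.4
shift [-0.1264  0.0611  0.1108] turn 0.4
```

```bash
python3 -m handwheel '[[[0.0876,-0.03,0.02,0,0.4],[0.0876,-0.06,0.04,0,0.4],[0.0876,-0.095,0.061,0,0.4],[0.0876,-0.126,0.061,0,0.4],[0.0876,-0.126,0.061,0.0,0.4],[0.0876,-0.126,0.061,0.03,0.4],[0.0876,-0.126,0.061,0.07,0.4],[0.0876,-0.126,0.061,0.10,0.4],[0.0876,-0.126,0.061,0.11,0.4],[0.0876,-0.126,0.061,0.11,0.4]]]'
python3 - <<'E'
from h import *
for n in("top","side"): cv2.imwrite(f"pics/{n}6.png",grab_frame(n))
a=cv2.imread("pics/top6.png")[175:325,175:375];b=cv2.imread("pics/side6.png")[190:340,180:380]
cv2.imwrite("pics/c6.png",cv2.resize(np.hstack([a,b]),None,fx=2,fy=2))
shift((b2w(-73,160),.009,-94.8))
E
```

```text
t: 12.8
eef_pos: [0.4744, 0.0409, 0.0075]
ee_rot: [3.127, -0.012, -1.659]
force: [0.5, 0.1, 0.3]
width: 0.0877
t 12.9 tcp [0.4767 0.0418 0.0101] b [-104.5  159.7] yaw -94.9 F [ 0.6 -0.2  0.7] w 0.0874 q6 0.98
shift [-0.0004 -0.0315  0.0008] turn -0.1
```

View pics/c6.png

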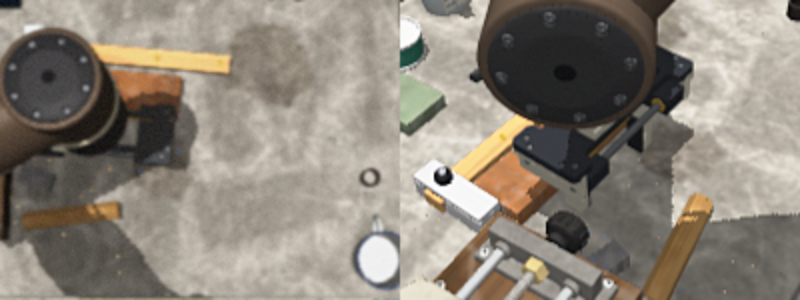

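The fingers are on the near side of the stone and everything is clear. I push it in slowly.

```bash
python3 -m handwheel '[[[0.0876,0,-0.008,0,0],[0.0876,0,-0.014,0,0],[0.0876,0,-0.018,0,0],[0.0876,0,-0.020,0,0],[0.0876,0,-0.022,0,0],[0.0876,0,-0.024,0,0],[0.0876,0,-0.026,0,0],[0.0876,0,-0.027,0,0],[0.0876,0,-0.028,0,0]]]';python3 -m handwheel '[[[0.0876,0,-0.001,0,0],[0.0876,0,-0.002,0,0]]]';python3 -c "
from h import *
shift((b2w(-73,160),.009,-94.8))"
```

```text
t: 13.65
eef_pos: [0.502, 0.0385, 0.01]
ee_rot: [3.128, -0.012, -1.658]
force: [-10.9, 0.9, 9.1]
width: 0.0876
t: 13.82
eef_pos: [0.5027, 0.0379, 0.0101]
ee_rot: [3.125, -0.012, -1.659]
force: [-9.5, 2.5, 7.5]
width: 0.0879
t 13.82 tcp [0.5027 0.0379 0.0101] b [-78.3 157.9] yaw -95.1 F [-9.5  2.5  7.5] w 0.0879 q6 1.01
shift [-0.0021 -0.0053  0.001 ] turn -0.3
```

```bash
python3 -m handwheel '[[[0.0876,0,-0.001,0,0],[0.0876,0,-0.002,0,0],[0.0876,0,-0.003,0,0],[0.0876,0,-0.004,0,0]]]';python3 -m handwheel '[[[0.0876,0,-0.001,0,0],[0.0876,0,-0.002,0,0],[0.0876,0,-0.003,0,0]]]';python3 -c "
from h import *
shift((b2w(-73,160),.009,-94.8))"
```

```text
t: 14.15
eef_pos: [0.5049, 0.0371, 0.0101]
ee_rot: [3.122, -0.013, -1.66]
force: [-9.5, 3.3, 6.4]
width: 0.0874
t: 14.4
eef_pos: [0.5057, 0.0365, 0.0101]
ee_rot: [3.119, -0.014, -1.66]
force: [-14.9, 7.4, 12.2]
width: 0.0876
t 14.4 tcp [0.5057 0.0365 0.0101] b [-75.2 156.7] yaw -95.1 F [-14.9   7.4  12.2] w 0.0876 q6 1.02
shift [-0.0033 -0.0022  0.0011] turn -0.3
```

```bash
python3 -m handwheel '[[[0.0876,0,-0.002,0,0],[0.0876,0,-0.003,0,0],[0.0876,0,-0.005,0,0],[0.0876,0,-0.005,0,0]]]';python3 - <<'E'
from h import *
for n in("top","side"): cv2.imwrite(f"pics/{n}7.png",grab_frame(n))
a=cv2.imread("pics/top7.png")[175:325,175:375];b=cv2.imread("pics/side7.png")[190:340,180:380]
cv2.imwrite("pics/c7.png",cv2.resize(np.hstack([a,b]),None,fx=2,fy=2))
shift((b2w(-73,160),.009,-94.8))
E
```

```text
t: 14.73
eef_pos: [0.5058, 0.0357, 0.0099]
ee_rot: [3.111, -0.016, -1.66]
force: [-22.5, 11.0, 17.1]
width: 0.0873
t 14.83 tcp [0.5058 0.0357 0.0099] b [-75. 156.] yaw -95.1 F [-21.8  10.8  15.7] w 0.0877 q6 1.03
shift [-0.004  -0.002   0.0008] turn -0.3
```

View pics/c7.png

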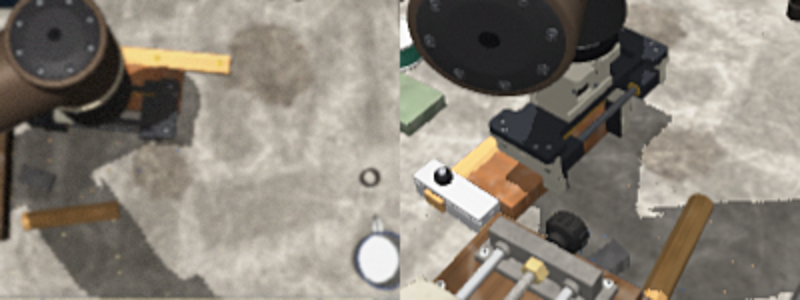

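The stone is seated against the batten: the force rises with no travel. The tool drifted a few mm to the right, so I withdraw upwards and look at both contacts.

```bash
python3 -m handwheel '[[[0.0876,0,0.015,0,0],[0.0876,0,0.025,-0.01,0],[0.0876,0,0.025,-0.05,0],[0.0876,0.0,0.025,-0.09,0],[0.06,0.04,0.025,-0.12,0],[0.03,0.08,0.01,-0.12,7],[0.0,0.12,-0.01,-0.12,14],[0.0,0.16,-0.03,-0.12,21],[0.0,0.18,-0.04,-0.12,28],[0,0.2,-0.04,-0.12,35],[0,0.22,-0.04,-0.12,42],[0,0.24,-0.04,-0.12,49],[0,0.24,-0.04,-0.12,56],[0,0.24,-0.04,-0.12,63],[0,0.24,-0.04,-0.12,70],[0,0.24,-0.04,-0.12,77],[0,0.24,-0.04,-0.12,84],[0,0.24,-0.04,-0.12,90],[0,0.24,-0.04,-0.12,90]]]';python3 - <<'E'
from h import *
for n in("top","side"): cv2.imwrite(f"pics/{n}8.png",grab_frame(n))
a=cv2.imread("pics/top8.png")[180:250,175:305];b=cv2.imread("pics/side8.png")[195:290,195:325]
cv2.imwrite("pics/a8.png",cv2.resize(a,None,fx=6,fy=6,interpolation=cv2.INTER_NEAREST));cv2.imwrite("pics/b8.png",cv2.resize(b,None,fx=6,fy=6,interpolation=cv2.INTER_NEAREST))
shift((b2w(-32,36),.1,-184.8),(b2w(-32,36),.009,-184.8))
E
```

```text
t: 16.42
eef_pos: [0.5286, -0.2057, 0.1328]
ee_rot: [-3.126, -0.029, 3.047]
force: [0.6, -0.3, -0.1]
width: 0.0009
t 16.52 tcp [ 0.5284 -0.2056  0.1327] b [-32.3 -82.6] yaw 175.1 F [ 0.5 -0.4  0.9] w 0.0004 q6 -0.08
shift [-0.001   0.1191  0.0308] turn 359.9
shift [-0.0037  0.1205  0.1218] turn 359.9
```

View pics/a8.png

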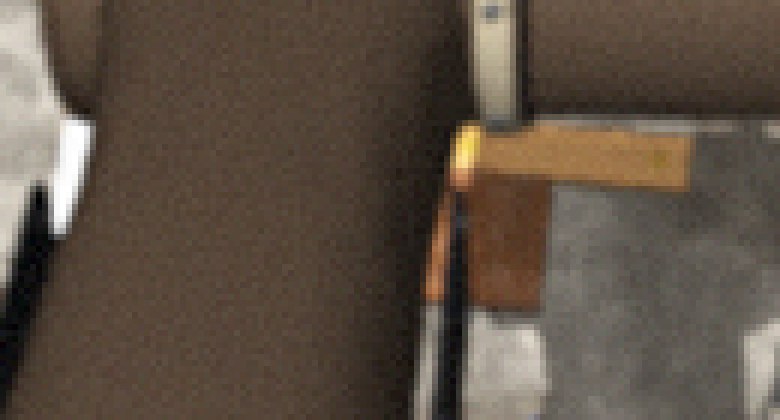

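View pics/b8.png

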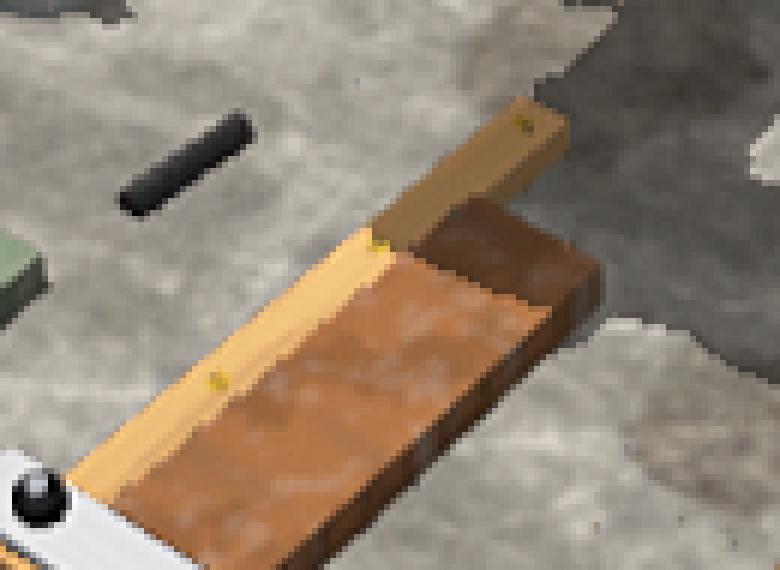

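The long side lies flat against the batten along its whole length. Now a second gentle push on the end, to close any gap that drift left at the stop.

```bash
python3 -m handwheel '[[[0,-0.001,0.03,0.03,0],[0,-0.001,0.06,0.06,0],[0,-0.002,0.09,0.08,0],[0,-0.003,0.11,0.10,0],[0,-0.004,0.112,0.115,0],[0,-0.004,0.113,0.122,0],[0,-0.004,0.113,0.122,0]]]'; python3 -m handwheel '[[[0,0,0.006,0,0],[0,0,0.010,0,0],[0,0,0.013,0,0],[0,0,0.015,0,0],[0,0,0.017,0,0],[0,0,0.019,0,0],[0,0,0.021,0,0],[0,0,0.022,0,0]]]';python3 -c "
from h import *
shift((b2w(-32,54),.009,175.2))"
```

```text
t: 17.1
eef_pos: [0.5374, -0.0948, 0.0075]
ee_rot: [-3.126, -0.032, 3.058]
force: [0.2, 0.2, -0.8]
width: 0.0002
t: 17.77
eef_pos: [0.5393, -0.0727, 0.0073]
ee_rot: [-3.126, -0.032, 3.058]
force: [-0.1, 0.1, -0.2]
width: 0.001
t 17.77 tcp [ 0.5393 -0.0727  0.0073] b [-32.5  50.8] yaw 175.2 F [-0.1  0.1 -0.2] w 0.001 q6 -0.32
shift [-0.0005  0.0032 -0.0018] turn 0.0
```

```bash
python3 -m handwheel '[[[0,0,0.001,-0.001,0],[0,0,0.002,-0.001,0],[0,0,0.003,-0.001,0],[0,0,0.004,-0.001,0]]]'; python3 -m handwheel '[[[0,0,0.001,0,0],[0,0,0.002,0,0],[0,0,0.003,0,0]]]';python3 -c "
from h import *
shift((b2w(-32,54),.009,175.2))"
```

```text
t: 18.1
eef_pos: [0.5391, -0.0699, 0.0082]
ee_rot: [-3.124, -0.034, 3.058]
force: [0.9, -15.8, -0.3]
width: 0.0006
t: 18.35
eef_pos: [0.5385, -0.0697, 0.0083]
ee_rot: [-3.12, -0.036, 3.059]
force: [1.4, -25.7, -0.0]
width: 0.0004
t 18.35 tcp [ 0.5385 -0.0697  0.0083] b [-33.7  53.7] yaw 175.2 F [  1.4 -25.7  -0. ] w 0.0004 q6 -0.33
shift [-0.0016  0.0003 -0.0008] turn 0.0
```

The stone is stopped firmly by the stop (-26 N, no travel). I back off, rise and swing the arm clear for a final check.

```bash
python3 -m handwheel '[[[0,0,-0.004,0,0],[0,0,-0.015,0,0],[0,0,-0.025,-0.02,0],[0,0,-0.03,-0.06,0],[0,0,-0.03,-0.10,0],[0,0,-0.03,-0.14,0],[0,0,-0.05,-0.18,0],[0,0.02,-0.09,-0.21,0],[0,0.04,-0.13,-0.23,0],[0,0.06,-0.17,-0.23,0],[0,0.08,-0.20,-0.23,0],[0,0.10,-0.24,-0.23,0],[0,0.12,-0.28,-0.23,0],[0,0.14,-0.31,-0.23,0],[0,0.16,-0.34,-0.23,0],[0,0.17,-0.37,-0.23,0],[0,0.18,-0.40,-0.23,0],[0,0.18,-0.40,-0.23,0],[0,0.18,-0.40,-0.23,0]]]';python3 - <<'E'
from h import *
for n in("top","side"): cv2.imwrite(f"pics/{n}9.png",grab_frame(n))
a=cv2.imread("pics/top9.png");b=cv2.imread("pics/side9.png")
cv2.imwrite("pics/a9.png",cv2.resize(a[175:325,175:375],None,fx=4,fy=4,interpolation=cv2.INTER_NEAREST));cv2.imwrite("pics/b9.png",cv2.resize(b[190:340,180:380],None,fx=4,fy=4,interpolation=cv2.INTER_NEAREST))
try:
  c,s,an,bx=rect(plane("top",mask(a,(3,90,40),(16,255,210),(195,200,300,240)),.024)); print("stone",c,s,an,[w2b(p/1000).round(1).tolist() for p in bx])
except Exception as e: print(e)
shift()
E
```

```text
t: 19.93
eef_pos: [0.3336, -0.4505, 0.2526]
ee_rot: [-3.121, -0.036, 3.055]
force: [0.5, 0.4, -0.8]
width: 0.0002
stone (546.9031372070312, 40.7179069519043) (199.81256103515625, 66.83670043945312) 84.17922973632812 [[-69.7, 65.1], [-2.8, 63.9], [0.7, 263.7], [-66.1, 264.9]]
t 20.03 tcp [ 0.3347 -0.449   0.2527] b [-204.9 -341.3] yaw 175.2 F [ 0.7  0.3 -0.6] w 0.0004 q6 0.46
```

View pics/a9.png

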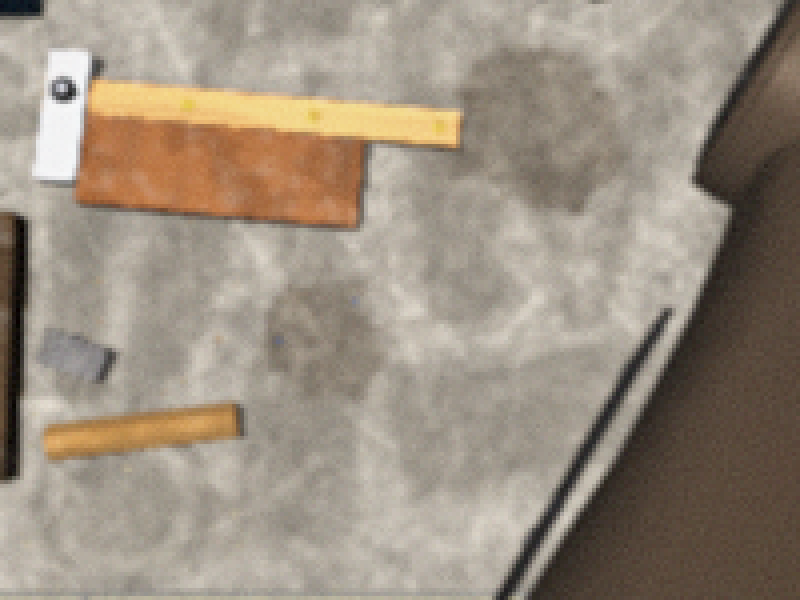

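View pics/b9.png

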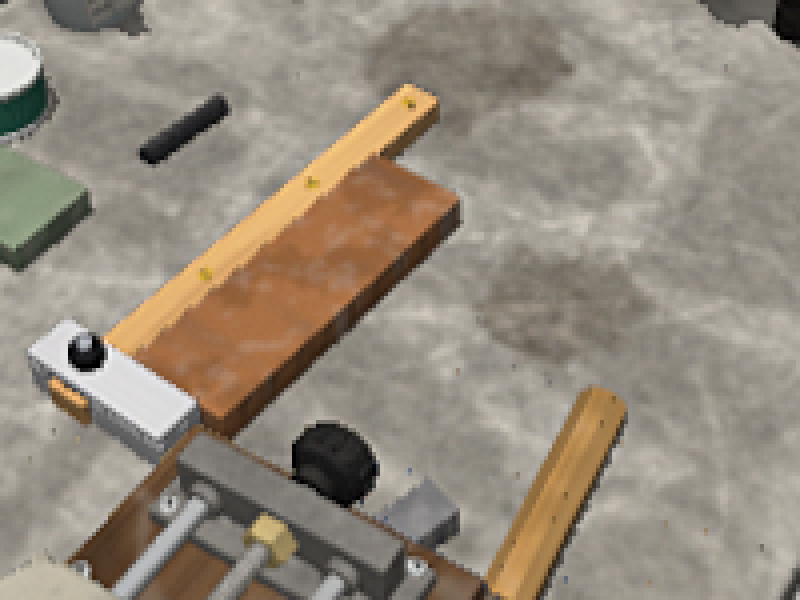

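Both views show the stone against batten and stop, with nagura, blank and clip unmoved. The box fit gives about 1° of difference from the batten, so I check parallelism with line fits.

Run:
```python
from h import *
def edge(im,lo,hi,roi,cols,last):
    h=cv2.cvtColor(im,cv2.COLOR_BGR2HSV); m=cv2.inRange(h,np.array(lo),np.array(hi)); P=[]
    for u in range(*cols):
        v=np.where(m[roi[0]:roi[1],u])[0]
        if len(v): P.append((u,roi[0]+(v[-1]+.5 if last else v[0]-.5)))
    return np.array(P)
def fit(name,P,z,n="top"):
    W=plane(n,P,z)*1000; vx,vy,x,y=cv2.fitLine(W.astype(np.float32),cv2.DIST_HUBER,0,.01,.01).ravel()
    if vy<0: vx,vy=-vx,-vy
    print(name,"yaw",round(float(np.degrees(np.arctan2(-vx,vy))),2),"mean b",w2b(W.mean(0)/1000).round(1))
a=cv2.imread("pics/top9.png"); o=cv2.imread("pics/top0.png")
fit("stone near",edge(a,(3,90,40),(16,255,215),(205,240),(200,260),True),.024)
fit("stone far(batten bdry)",edge(a,(17,90,175),(28,255,255),(190,215),(200,262),True),.018)
fit("batten far",edge(a,(15,70,150),(28,255,255),(185,212),(200,288),False),.018)
fit("batten near, orig",edge(o,(15,70,150),(28,255,255),(185,216),(200,288),True),.018)
s=cv2.imread("pics/side9.png");k=np.ones((3,3))
c=mask(s,(3,90,125),(16,255,230),(210,225,300,300)); cc=cv2.approxPolyDP(c.astype(np.int32).reshape(-1,1,2),3,True)[:,0]
print([(p.tolist(),w2b(ray("side",p,.024)).round(1).tolist()) for p in cc])
d=cv2.absdiff(a,o).max(2); print("changed px near nagura/blank",(d[255:295,182:240]>40).sum())
# ferrule, cup, tin, clip
for nm,r in dict(clip=(163,178,240,275),tin=(115,145,228,256),ferr=(255,272,350,370),cup=(280,322,345,383)).items(): print(nm,(d[r[0]:r[1],r[2]:r[3]]>40).sum())
```

```text
stone near yaw -4.9 mean b [-67.1 161.9]
stone far(batten bdry) yaw -5.23 mean b [ -0.7 167.1]
batten far yaw -4.73 mean b [ 25.1 132.5]
batten near, orig yaw -4.84 mean b [ -1.6 129.8]
[([293, 239], [-60.7, 68.0]), ([279, 232], [-21.3, 68.7]), ([277, 225], [-2.7, 52.4]), ([249, 248], [-0.5, 149.8]), ([243, 247], [12.1, 155.4]), ([247, 239], [22.0, 130.8]), ([239, 246], [21.3, 158.5]), ([243, 251], [3.8, 164.8]), ([235, 249], [22.0, 170.8]), ([210, 270], [21.6, 248.4]), ([210, 277], [7.9, 262.2]), ([235, 294], [-63.1, 263.9])]
changed px near nagura/blank 0
clip 0
tin 0
ferr 298
cup 1232
```

Run:
```python
from h import *
s=cv2.imread("pics/side9.png"); o=cv2.imread("pics/side0.png"); t=cv2.imread("pics/top9.png")
z=lambda i,f:cv2.resize(i,None,fx=f,fy=f,interpolation=cv2.INTER_CUBIC)
A=z(s[260:305,205:255],8); B=z(t[190:235,180:230],8)
C=np.hstack([z(o[175:225,365:450],4),z(s[175:225,365:450],4)])
H=np.hstack([A,B]); C=C[:, :H.shape[1]] if C.shape[1]>H.shape[1] else cv2.copyMakeBorder(C,0,0,0,H.shape[1]-C.shape[1],cv2.BORDER_CONSTANT)
cv2.imwrite("pics/f.png",np.vstack([H,C]))
```

```text
(no output)
```

View pics/f.png

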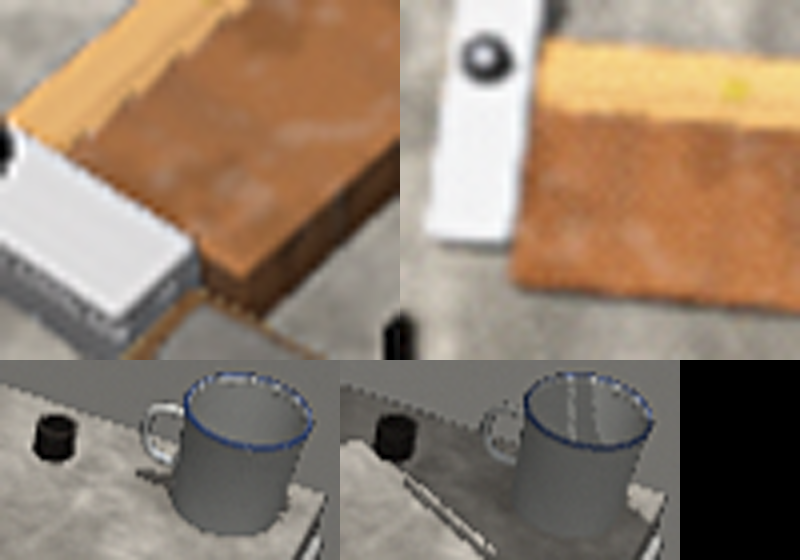

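There is no visible gap at the stop or the batten. The cup and ferrule have not moved; only the arm's shadow falls on them. I hand the job in.

```bash
python3 -c "
from station import arm
arm.job_done()"
```

```text
the job is handed in; nothing more can be done
```

The whetstone lies with its long side flat against the batten and its left end against the stop block. I handed the job in at about 20 s of the 42 s allowed.

**What I did:** I pushed the stone's long side with the open fingers to turn it parallel to the batten, a few mm short of it. Then I pushed its right end with the closed fingers until it met the stop. After that I pushed the long side against the batten, then the end against the stop once more. The stone was only ever pushed on its sides, and the arm ended clear of everything.

**What the last checks showed:**
- **Batten:** line fits gave the stone's near edge at -4.9° and the batten at -4.7 to -4.8°. The close-up shows no gap.
- **Stop:** both end pushes stopped at the same place, within 0.2 mm, at 26–28 N. The close-up shows no gap here either.
- **Bystanders:** the nagura, handle blank, clip and tin show no change in the top view. The arm hid the cup and ferrule there, but by eye they look unmoved in the side view.
- **Disagreements:** a rough box fit put the stone about 1° off the batten. A fit along the seam between stone and batten read -5.2°. I trusted the near-edge fit, as the box came out about 3 mm too wide.

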